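Clip the round-headed cheek to its upright

TASK

Stand the round-headed cheek on the wooden stand's base, flat against the upright's face on the wider side of the base and centred on it, and let go of it. Then take the spring clamp off its rack by squeezing its handles and clip it from above over the middle of the upright and cheek together, well down, so that it holds the cheek tight against the upright. Leave the other things on the bench where they are.

Things in the scene. Friction and masses are not known exactly. Their poses are not given: they have to be found in the camera images.
- cheek: round-headed wooden cheek, a loose board standing on edge: 14 mm thick (its x), 64 mm wide (its y) up to 42 mm height, then a half-round head of 18 mm radius in the middle, 60 mm tall in all, dark bore in the head; 45 g. Origin at centre of underside, z up; either face may go against the upright. Take it by its 64 mm width: the upright is narrower, so the fingers pass on both sides of it
- stand: fixed wooden stand: base 130 (x) x 120 (y) x 12 mm with one upright 14 mm thick (x 20 to 34 mm), 44 mm wide (y -22 to 22 mm), rising 60 mm above the base (top 72 mm above the bench). Origin at centre of the base's underside, z up; the wider side of the base is its -x side
- seat (a point): point on the stand, axes as the stand: foot of the upright's -x face, mid-width, on the base's top. The cheek's place: its origin 7 mm to -x of this point, cheek y along stand y
- clamp: loose black spring clamp, 22 mm wide (its y), 0.12 kg, parked astride the rack, jaws down, handles up. Origin on its pivot, z up along the handles; it opens along its x. The pivot's coil, 10 mm radius, is the throat that rests on the clipped edge
- handles (a point): point midway between the clamp's two flat handles, 45 mm above the pivot, axes as the clamp. Handles rise 66 mm above the pivot, 64 mm over their outsides at the top as parked; squeezed along x (about 15 N) they stop upright and parallel, 28 mm over their outsides
- jaws (a point): point midway between the clamp's rubber jaw pads, 46 mm below the pivot. Pads 20 mm apart as parked, 44 mm when squeezed (arms then 70 mm over the outsides), 17 mm if shut on nothing. Jaws reach 51 mm below the pivot, 45 mm when squeezed
- rack: fixed clamp rack: foot 90 (x) x 170 (y) x 12 mm with an upright strip 20 mm thick (x), 150 mm long (y), top 66 mm above the bench. Origin at centre of underside; the clamp straddles the strip, clamp x along rack x
- square_cheek: the other cheek: same board, 14 x 64 x 60 mm, plain square top; origin at centre of underside; leave it
- bowl: wooden bowl, 124 mm across, 55 mm high; origin at centre of underside; leave it
- small_bowl: small wooden bowl, 72 mm across, 30 mm high; origin at centre of underside; leave it
- bottle: clear water bottle, 64 mm across, 200 mm tall; origin at centre of underside; leave it
- gouge: turning gouge lying flat, 240 mm long, about 30 mm high, along its x; leave it
- mallet: wooden mallet lying down, head 64 mm across and 90 mm long (x 0 to 90 mm), handle 170 mm long (x -170 to 0); leave it
- blank: round wooden blank, 56 mm across, 35 mm high; origin at centre of underside; leave it
Not all that is in view belongs to the job. Leave any purple look-alike of the cheek alone.

How it is judged:
On the way:
1. the cheek stands on the base against the upright (within 10 mm of its face, 9 mm of centre) and is let go (x of cheek in the frame of seat between -0.017 and -0.0045 m and y of cheek in the frame of seat between -0.009 and 0.009 m and z of cheek in the frame of seat below 0.004 m and angle between cheek's own z axis and vertical below 0.1 rad and angle between the y axis of cheek and the y axis of stand, either way round below 0.1 rad and contact force between the fingers and cheek below 0.05 N), for 0.2 s.
At the end, for the whole second after the job is handed in: Cheek upright and square (0.1 rad) on the base, within 9 mm of the upright's middle and 3.5 mm of its face. Clamp astride both, upright and square (0.3 rad), within 15 mm of the middle, pivot under 88 mm above the base, pressing cheek and upright over 3 N each; at rest, released (x of cheek in the frame of seat between -0.0105 and -0.0045 m and y of cheek in the frame of seat between -0.009 and 0.009 m and z of cheek in the frame of seat below 0.004 m and angle between cheek's own z axis and vertical below 0.1 rad and angle between the y axis of cheek and the y axis of stand, either way round below 0.1 rad and x of clamp in the frame of seat between -0.013 and 0.013 m and y of clamp in the frame of seat between -0.015 and 0.015 m and z of clamp in the frame of seat below 0.088 m and angle between clamp's own z axis and vertical below 0.3 rad and angle between the x axis of clamp and the x axis of stand, either way round below 0.3 rad and contact force between clamp and cheek above 3 N and contact force between clamp and stand above 3 N and linear speed of each of clamp, cheek below 0.02 m/s); the robot touches nothing.
It fails at once if another thing on the bench is moved more than 40 mm (distance of any of square_cheek, bowl, small_bowl, bottle, gouge, mallet, blank from where it was at the start of the episode above 0.04 m).
It also fails if it takes over 54 s, if anything falls off the work surface, if the arm or the gripper's body presses on something with over 40 N, if the wrist force passes 120 N, or if a joint passes its speed limit or range.

ROBOT

A 7-joint arm with a two-finger parallel gripper is mounted at the origin on the work surface. World frame = base frame: x ahead of the robot, y to its left, z up, the work surface at z = 0. Lengths are in m, angles in rad, forces in N, time in s.
With the tool pointing down it reaches from about 0.35 to 0.775 m from the base axis. Payload 3.1 kg.
Tool frame: the origin (TCP) lies at the very end of the fingers, on their centre line; the grasp point (between the pads) lies 19 mm behind it (bot.grip_point_offset is the distance from the TCP to the grasp point, in m); z points along the fingers, y is the line along which they close (so a half turn about z gives the same grasp; the last joint's range is limited). The gripper opens to 85 mm and grips with 20 to 120 N. Pads are 22 mm wide; open, the fingers measure 114 mm over their backs; the gripper's body (76 mm by 85 mm) begins 54 mm behind the grasp point. The pads swing forward as they close: fully open they stand 13 mm farther back than shut.
Start: joints at [-1.278, 0.311, 0.014, 1.512, -0.004, 1.319, -0.027], TCP at [0.181, 0.519, 0.231] pointing down, gripper open.
Joint ranges: [-2.7, 2.7], [-0.3, 1.91], [-1.27, 1.3], [0.12, 2.57], [-1.44, 4.58], [0.2, 2.03], [-3.05, 3.05]. Speed limits (rad/s): [2.79, 2.79, 3.14, 3.14, 3.14, 3.14, 3.14].

INTERFACE

Orientations are given as a unit quaternion [w, x, y, z].
In Python, from workcell import bot gives the robot as it stands. The module is installed in compiled form; this text tells all that it offers.
- The arm moves only by the tool jog_arm, never from a script. Its argument "deltas" is a list of rows, each a list of 4 numbers: the shift along the tool's x, y, z each as a share of 20 cm, from -1 to 1, then the turn about the tool's z as a share of pi rad, from -1 to 1. In form: [[tx, ty, tz, twist], ...]. A call has 1 to 20 rows; each row shifts and turns the commanded pose from where the row before left it, along the tool's axes as they then stand; what a row does not reach is not made up. A row lasts 1/10 s, in which the tool goes at most 50 mm and 8.59 degrees, less where a joint would pass 70% of its speed; a pose out of reach is approached as far as the arm can. A call with a number of a shift or a turn outside -1 to 1 is refused whole. A call with a gripper value outside its range is refused whole. "hand" is the finger opening in mm, from 0 to 85.4, set as the call begins (left out, the last holds). The fingers move at their own pace and stop on an object; "grip_force" is the grip in N (left out, the last holds). Time passes only in rows, so rows that do not move let the fingers close. It gives the time, the measured TCP pose, the force and the opening at its end, in the units of the state.
- bot.read_state(): the state, without advancing time (a new reading comes with each control period).
- bot.read_camera(name): name is "scene" or "top" or "wrist"; returns a dict with "image" (384x512x3 uint8, red, green, blue), "mtx" (3x3 intrinsics, pixels), "cam_to_world" (4x4, takes a point from camera to world coordinates); the wrist camera has in their place "T_tool_cam" (4x4, takes a point from camera to tool coordinates, whose origin is the TCP and whose axes are the flange's). Camera axes: x right, y down, z forward; pixel columns grow to the right and rows downward; lengths in m; the calibration is good to about 2 mm. A picture is of the moment at which its call begins: read the wrist's pose just before it. There is no depth.
- bot.hand_in(): hands the job in, once; it reports no verdict.
The state is a dict: "time_s": time; "joint_pos": joint angles; "joint_velocities": joint speeds; "effort": joint torques, N m; "eef_pos": TCP position; "tool_rot": TCP orientation; "force": force on the tool from outside, world axes, zero at the start; "torque": the same for the moment, N m; "width": finger opening in m.
Only numpy, scipy, OpenCV 4.12 (cv2) and the standard library are available. Lean on these libraries where they do the work, as an engineer would, in place of code of your own. Each camera call takes 0.05 s, during which the arm holds its last target. There are 200 camera calls.

## Working session

There is one attempt and no reset: what is moved stays moved. The work goes in short steps, Python scripts to look and compute and a tool call to move; the robot and the scene stay as the last step left them, time stands still between calls to the robot, and variables do not carry over. Pictures are saved under pics/ and viewed, on a budget of 10 in all, crops included, one or two more only if the job needs it, and the job is handed in when it is done.

Besides the shell and the picture viewer there is one more tool, called after ">>>" as name([rows], argument=value, ...), one row to a line, values as JSON. jog_arm: Moves the arm, as the interface text tells. Its arguments: {"type":"object","properties":{"deltas":{"type":"array","items":{"type":"array","items":{"type":"number","minimum":-1,"maximum":1}}},"hand":{"type":"number"},"grip_force":{"type":"number"}},"required":["deltas"]}

```bash
mkdir -p pics; cat > h.py <<'E'
import numpy as np, cv2
from workcell import bot
def save(name,fn):
    c=bot.read_camera(name); cv2.imwrite('pics/'+fn,c['image'][:,:,::-1]); np.savez('pics/'+fn+'.npz',**c); return c
def ray(c,u,v):
    K=np.array(c['mtx']);T=np.array(c['cam_to_world'])
    d=T[:3,:3]@np.linalg.solve(K,[u,v,1.]);return T[:3,3],d
def onz(c,u,v,z):
    o,d=ray(c,u,v);return o+d*(z-o[2])/d[2]
def two(c1,p1,c2,p2):
    o1,d1=ray(c1,*p1);o2,d2=ray(c2,*p2)
    s=np.linalg.lstsq(np.c_[d1,-d2],o2-o1,rcond=None)[0]
    a=o1+s[0]*d1;b=o2+s[1]*d2;return (a+b)/2,np.linalg.norm(a-b)
def load(fn): return dict(np.load('pics/'+fn+'.npz'))
E
python3 - <<'E'
from h import *
a=save('top','t0.png');b=save('scene','s0.png')
print(a['cam_to_world'],b['cam_to_world'],a['mtx'])
for n in('t0','s0'):
    cv2.imwrite(f'pics/{n}b.png',cv2.resize(cv2.imread(f'pics/{n}.png'),(800,600),interpolation=cv2.INTER_CUBIC))
print(bot.read_state())
E
```

```text
[[ 1.17451955e-01 -9.70213367e-01  2.11875107e-01  3.92206604e-01]
 [-9.93065002e-01 -1.15861223e-01  1.99519364e-02  5.45421578e-04]
 [ 5.19047364e-03 -2.12749148e-01 -9.77093066e-01  9.03755038e-01]
 [ 0.00000000e+00  0.00000000e+00  0.00000000e+00  1.00000000e+00]] [[-0.62960495  0.61906431 -0.46942198  1.07880423]
 [ 0.77678146  0.49037649 -0.39514739  0.4408795 ]
 [-0.01442814 -0.61342504 -0.78962114  0.99420925]
 [ 0.          0.          0.          1.        ]] [[346.42350859   0.         256.13250039]
 [  0.         346.42350859 192.456454  ]
 [  0.           0.           1.        ]]
{'time_s': 0.1, 'joint_pos': array([-1.27768387,  0.31163368,  0.01397726,  1.51289366, -0.0044046 ,
        1.31921528, -0.02724539]), 'joint_velocities': array([-0.00067253, -0.00246628,  0.00072741, -0.00393775,  0.00106527,
       -0.0003739 , -0.00018709]), 'effort': array([ 7.41988933e-04, -3.80851150e+01,  1.46797760e-01, -2.31239730e+01,
        1.24304794e-02,  8.16836720e-03, -9.27451566e-06]), 'eef_pos': array([0.18048735, 0.51884634, 0.23033749]), 'tool_rot': array([-1.37157330e-04,  1.66603136e-01,  9.86023464e-01, -1.05068246e-03]), 'force': array([ 0.56870358, -1.0680059 , -0.58614338]), 'torque': array([-0.04379195, -0.08102777, -0.03914698]), 'width': 0.08537706352016682}
```

View pics/t0b.png

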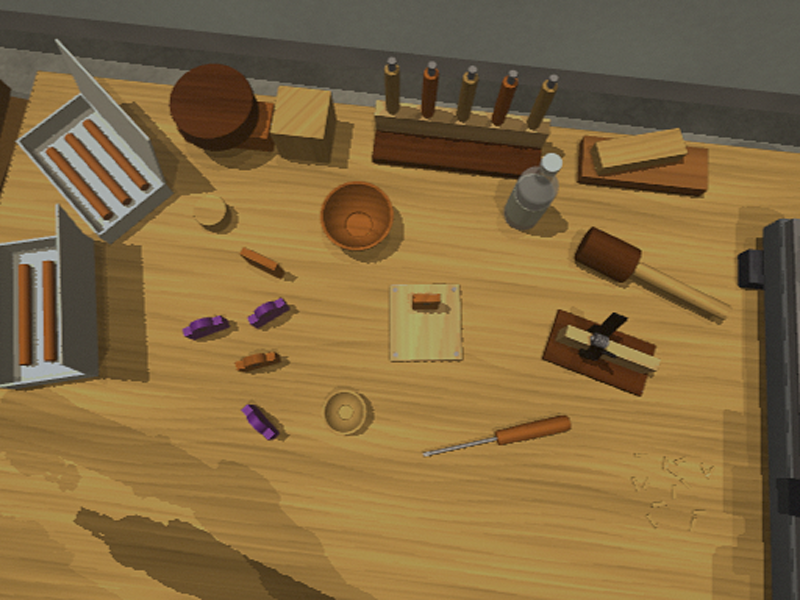

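View pics/s0b.png

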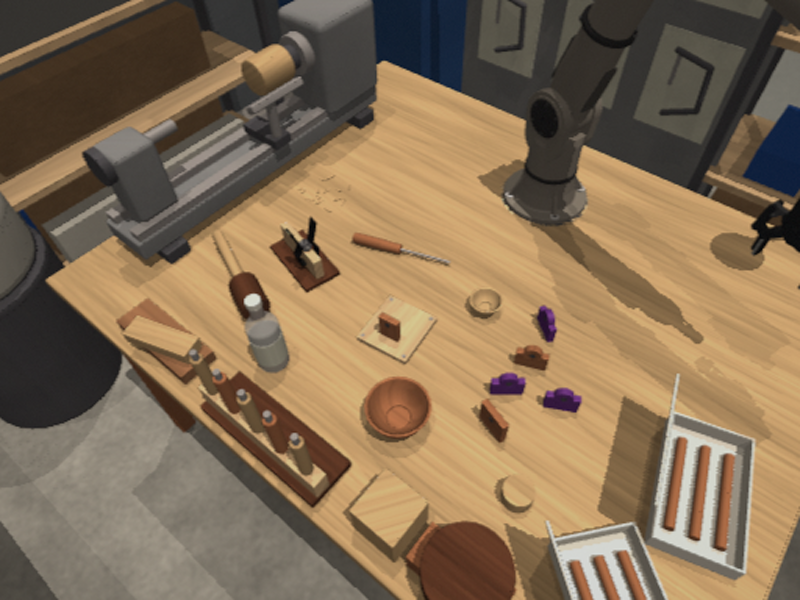

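Top view (800x600 scale): the round cheek is at about (259,361), the stand at (426,322) with its upright at (426,301), and the clamp at (603,340). The square cheek is at (262,261) and there are three purple look-alikes. Next, enlarged crops to get edges.

```bash
python3 - <<'E'
from h import *
t=cv2.imread('pics/t0.png')
# crops 512x384 coordinates
def crop(im,x,y,w,h,s): return cv2.resize(im[y:y+h,x:x+w],None,fx=s,fy=s,interpolation=cv2.INTER_CUBIC)
A=crop(t,243,175,60,60,6.5);B=crop(t,343,190,60+0,60,6.5)
C=crop(t,140,210,60,30,6.5)
m=np.zeros((600,800,3),np.uint8);m[:390,:390]=A;m[:390,400:790]=B;m[400:595,:390]=C
cv2.imwrite('pics/m0.png',m)
c=load('t0.png');hsv=cv2.cvtColor(t,cv2.COLOR_BGR2HSV)
for n,(x,y,w,h) in dict(cheek=(145,215,45,30),sq=(145,150,45,35),up=(255,180,40,25)).items():
    p=hsv[y:y+h,x:x+w]; mk=((p[...,0]<14)&(p[...,1]>120)).astype(np.uint8)
    k,l,s,ce=cv2.connectedComponentsWithStats(mk);i=1+np.argmax(s[1:,4]);mk=(l==i)
    ys,xs=np.nonzero(mk);r=cv2.minAreaRect(np.c_[xs+x,ys+y].astype(np.float32));print(n,s[i],r)
E
```

```text
cheek [14 12  9  4 16] ((163.0, 228.5), (8.0, 3.0), 0.0)
sq [12 10  9  5 16] ((161.29998779296875, 162.59999084472656), (7.905693531036377, 3.4785051345825195), 18.43494987487793)
up [22  8  4  5 10] ((279.0500183105469, 190.15000915527344), (3.4785051345825195, 3.1622774600982666), 71.56504821777344)
```

View pics/m0.png

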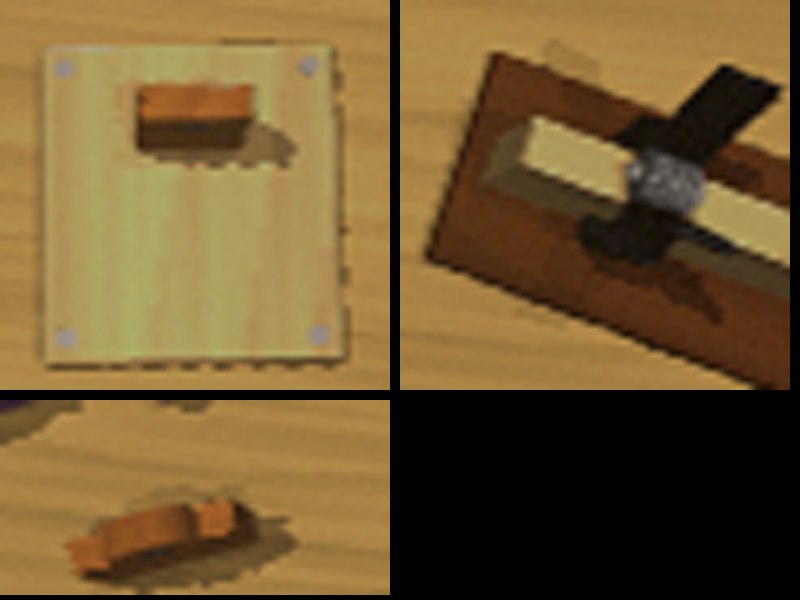

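```bash
python3 - <<'E'
from h import *
c=load('t0.png')
f=lambda x,y,X,Y,z:onz(c,x/6.5-.4+X,y/6.5-.4+Y,z)
print('base',*[f(x,y,243,175,.012).round(4) for x,y in((45,45),(332,45),(345,360),(42,362))],sep='\n')
print('uptop',*[f(x,y,243,175,.072).round(4) for x,y in((138,86),(253,86),(250,118),(138,120))],sep='\n')
print('cheek',f(72,140,140,210,.042),f(100,165,140,210,.042),f(237,115,140,210,.042),f(148,118,140,210,.06))
print('clampcoil',f(265,182,343,190,.076),f(265,182,343,190,.086))
print('rack',f(95,55,343,190,.012),f(30,258,343,190,.012),'strip',f(135,118,343,190,.066),f(128,165,343,190,.066),f(388,220,343,190,.066),f(388,262,343,190,.066))
E
```

```text
base
[0.613  0.0396 0.012 ]
[ 0.6269 -0.0767  0.012 ]
[ 0.4994 -0.094   0.012 ]
[0.4845 0.0251 0.012 ]
uptop
[5.864e-01 1.000e-04 7.200e-02]
[ 0.5916 -0.0433  0.072 ]
[ 0.5791 -0.0434  0.072 ]
[ 0.5733 -0.0014  0.072 ]
cheek [0.45048021 0.26645414 0.042     ] [0.44236067 0.25415145 0.042     ] [0.46734457 0.20556453 0.042     ] [0.46073247 0.23416603 0.06      ]
clampcoil [ 0.54645178 -0.29458094  0.076     ] [ 0.54458837 -0.29101555  0.086     ]
rack [ 0.60211389 -0.2469264   0.012     ] [ 0.51689363 -0.22585937  0.012     ] strip [ 0.56691459 -0.24832033  0.066     ] [ 0.54867025 -0.24663291  0.066     ] [ 0.5394031  -0.34452217  0.066     ] [ 0.52362543 -0.34496423  0.066     ]
```

>>> jog_arm([
  [-0.09,-0.045,0,0],
  [-0.18,-0.09,0,0],
  [-0.18,-0.09,0,0],
  [-0.18,-0.09,0,0],
  [-0.18,-0.09,0,0],
  [-0.18,-0.09,0,0],
  [-0.18,-0.09,0,0],
  [-0.18,-0.09,0,0],
  [-0.18,-0.09,0,0],
  [-0.18,-0.09,0,0],
  [-0.065,-0.04,0,0],
  [0,0,0,-0.04],
  [0,0,0,-0.04],
  [0,0,0,-0.04],
  [0,0,0,-0.04],
  [0,0,0,-0.04],
  [0,0,0,0],
  [0,0,0,0],
], hand=85, grip_force=30)

```text
time_s: 1.9
eef_pos: [0.457, 0.2336, 0.231]
tool_rot: [-0.0, -0.145, 0.989, -0.0]
force: [-0.5, 0.4, 0.0]
width: 0.0848
```

```bash
cat >> h.py <<'E'
from scipy.spatial.transform import Rotation as Rn
def pose():
    s=bot.read_state();q=s['tool_rot'];R=Rn.from_quat(np.r_[q[1:],q[0]]).as_matrix()
    return np.array(s['eef_pos']),R
def wrist(fn):
    p,R=pose();c=bot.read_camera('wrist');T=np.eye(4);T[:3,:3]=R;T[:3,3]=p
    c['cam_to_world']=T@np.array(c.pop('T_tool_cam'));cv2.imwrite('pics/'+fn,c['image'][:,:,::-1])
    np.savez('pics/'+fn+'.npz',**c);return c
def phi(R): return np.arctan2(-R[0,1],R[1,1])
def need(t,ph):
    p,R=pose();d=R.T@(np.array(t)-p)
    tw=-(ph-phi(R)); tw=(tw+np.pi/2)%np.pi-np.pi/2
    print('pos',p.round(4),'phi',phi(R).round(4),'shift shares',(d/.2).round(4),'twist',round(tw/np.pi,4))
E
python3 - <<'E'
from h import *
c=wrist('w0.png');print(c['cam_to_world'].round(3));need((.457,.233,.01),.29);print(c['mtx'])
E
```

```text
[[-0.286  0.924  0.254  0.392]
 [ 0.958  0.276  0.075  0.215]
 [-0.     0.265 -0.964  0.374]
 [ 0.     0.     0.     1.   ]]
pos [0.457  0.2337 0.231 ] phi 0.2913 shift shares [ 5.0000e-04 -2.9000e-03  1.1052e+00] twist 0.0004
[[339.58098643   0.         251.52088375]
 [  0.         339.58098643 195.26348083]
 [  0.           0.           1.        ]]
```

View pics/w0.png

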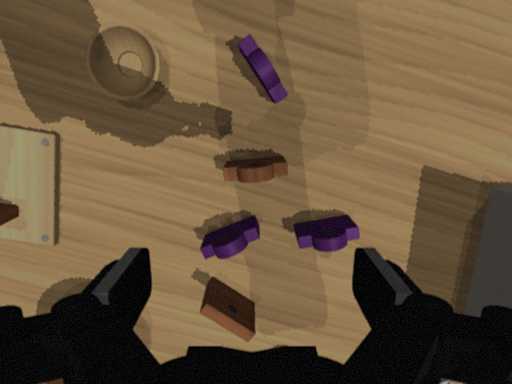

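Wrist view: the cheek spans about (223..288, 155..183) and lies nearly along the finger line. The purple look-alikes are clear of it. I'll measure it numerically.

```bash
python3 - <<'E'
from h import *
c=load('w0.png');im=cv2.imread('pics/w0.png');h=cv2.cvtColor(im,cv2.COLOR_BGR2HSV)[145:195,212:300]
mk=((h[...,0]<14)&(h[...,1]>110)).astype(np.uint8)
k,l,s,_=cv2.connectedComponentsWithStats(mk);i=1+np.argmax(s[1:,4]);mk=(l==i)
for r in mk[::1]: 
    if r.any(): print(''.join('#' if v else '.' for v in r))
ys,xs=np.nonzero(mk);xs+=212;ys+=145;print(s[i],xs.min(),xs.max(),ys.min(),ys.max())
cv2.imwrite('pics/w0c.png',cv2.resize(im[145:195,212:300],None,fx=8,fy=8,interpolation=cv2.INTER_CUBIC))
E
```

```text
.............................................................##....#....................
.....................................................###..######.######.................
........................................##..##.#.##..##.#######.#######.................
...........................#.....######.#.#################.###.#####.##................
........................#..############.#########.#.##.######..#########................
..............##.#....#..#.#########.#####.##.#.###.#####.##.######.######..............
..............####..#######.##.#####..##.###########.#.####################.............
..............###.##.####.#######.#########.#...##.#..##..#.###############.............
.............#.####.#.###########.#####...#.....######.#.##################.............
............##.#..#.########.########...#......###.#.######################.............
.............####.#.########.####..##.##.##.##.############################.............
...........#################.#################.############################.............
...........#####################
[... 645 characters left out ...]
#################.................
............###################################################.#.......................
............##################################################..........................
............################################################............................
.............#############################################..............................
.............######......#.############################.................................
.............................####################.#.....................................
................................#.####.#####............................................
[  11   11   65   27 1233] 223 287 156 182
```

View pics/w0c.png

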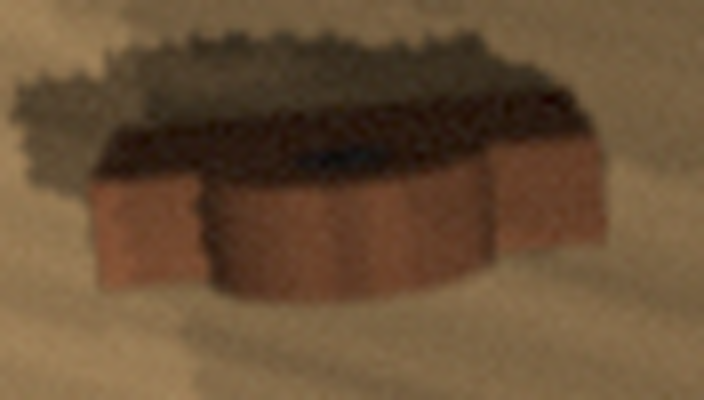

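```bash
python3 - <<'E'
from h import *
c=load('w0.png')
P=np.array([onz(c,x/8-.45+212,y/8-.45+145,.042) for x,y in((92,182),(98,287),(603,240),(600,132))])
print(P.round(4),np.linalg.norm(P[0]-P[3]));m=P.mean(0)
y=P[3]+P[2]-P[0]-P[1];ph=np.arctan2(-y[0],y[1]);print(m,ph)
need((m[0],m[1],.012),ph)
E
```

```text
[[0.4598 0.2059 0.042 ]
 [0.4725 0.2101 0.042 ]
 [0.4487 0.2688 0.042 ]
 [0.4359 0.2642 0.042 ]] 0.0630654415610185
[0.45422404 0.23726811 0.042     ] 0.3875808189248819
pos [0.457  0.2337 0.231 ] phi 0.2913 shift shares [0.0077 0.0215 1.0952] twist -0.0306
```

>>> jog_arm([
  [0.0077,0.0215,0,-0.0306],
  [0,0,0.08,0],
  [0,0,0.16,0],
  [0,0,0.18,0],
  [0,0,0.18,0],
  [0,0,0.16,0],
  [0,0,0.14,0],
  [0,0,0.1,0],
  [0,0,0.06,0],
  [0,0,0.035,0],
  [0,0,0,0],
  [0,0,0,0],
])

```text
time_s: 3.15
eef_pos: [0.4553, 0.2379, 0.0132]
tool_rot: [0.001, -0.193, 0.981, 0.0]
force: [0.6, -0.0, -0.5]
width: 0.0851
```

>>> jog_arm([
  [0,0,0,0],
  [0,0,0,0],
  [0,0,0,0],
  [0,0,0,0],
  [0,0,0,0],
  [0,0,0,0],
], hand=50, grip_force=30)

```text
time_s: 3.75
eef_pos: [0.4556, 0.2381, 0.0136]
tool_rot: [0.001, -0.194, 0.981, 0.0]
force: [-0.2, 0.1, 6.2]
width: 0.0634
```

>>> jog_arm([
  [0,0,-0.05,0],
  [0,0,-0.15,0],
  [0,0,-0.2,0],
  [0,0,-0.15,0],
  [0,0,-0.05,0],
  [0,0,0,0],
])

```text
time_s: 4.35
eef_pos: [0.4554, 0.238, 0.1339]
tool_rot: [0.002, -0.194, 0.981, 0.001]
force: [1.2, -0.6, 0.3]
width: 0.0632
```

```bash
python3 - <<'E'
from h import *
c=wrist('w1.png');need((.5689,-.0249,.15),.122)
im=cv2.imread('pics/w1.png');cv2.imwrite('pics/w1.png',im)
E
```

```text
pos [0.4541 0.2374 0.1321] phi 0.3897 shift shares [-0.0325 -1.431  -0.0895] twist 0.0852
```

View pics/w1.png

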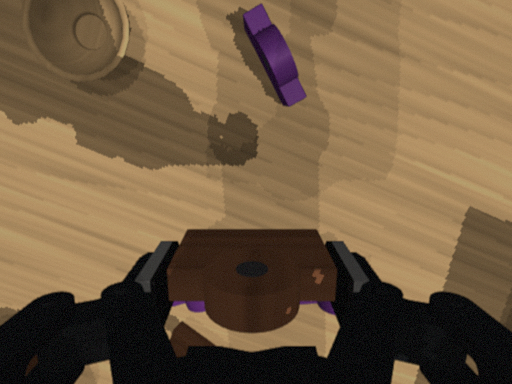

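Cheek is held upright and centred between the pads, with the bore at (252,268). Moving over the stand for a close look.

>>> jog_arm([
  [-0.01,-0.066,-0.04,0],
  [-0.02,-0.14,-0.05,0],
  [-0.02,-0.14,-0.05,0.02],
  [-0.02,-0.15,-0.05,0.02],
  [-0.02,-0.16,-0.05,0.02],
  [-0.02,-0.16,-0.05,0.0252],
  [-0.02,-0.16,0,0],
  [-0.02,-0.16,0,0],
  [-0.02,-0.14,0,0],
  [-0.01,-0.1,0,0],
  [0,-0.06,0,0],
  [0,0,0,0],
  [0,0,0,0],
  [0,0,0,0],
])

```text
time_s: 5.8
eef_pos: [0.5547, -0.0296, 0.1899]
tool_rot: [-0.0, -0.062, 0.998, 0.001]
force: [-0.2, -0.4, 0.1]
width: 0.0632
```

```bash
python3 - <<'E'
from h import *
c=wrist('w2.png');need((.5689,-.0249,.15),.122)
E
```

```text
pos [ 0.5548 -0.0296  0.1901] phi 0.125 shift shares [-0.0732  0.0144  0.2004] twist 0.001
```

View pics/w2.png

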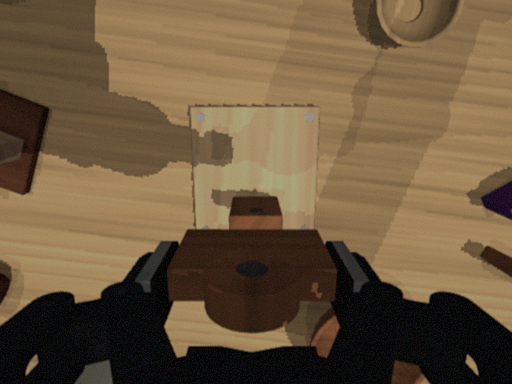

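Base -x edge corners are at (191,106) and (319,106). The upright's -x face has its foot near (235..278,197) and its top edge near (230..283,221). Working these out in the world frame.

```bash
python3 - <<'E'
from h import *
c=load('w2.png');f=lambda u,v,z:onz(c,u,v,z)[:2].round(4)
print('base',f(190,106,.012),f(319.5,106,.012));print('foot',f(235,197,.012),f(278,197,.012));print('top',f(230,220.5,.072),f(283,220.5,.072))
im=cv2.imread('pics/w2.png');g=cv2.cvtColor(im,cv2.COLOR_BGR2GRAY).astype(int)
print('left',g[215,222:240],'right',g[215,274:292]);print('col',g[188:230,245]);print('col',g[188:230,268])
print('base row150',g[150,183:198],g[150,312:326],'col',g[98:112,215],g[98:112,295])
E
```

```text
base [ 0.4979 -0.0923] [0.4832 0.0251]
foot [ 0.5786 -0.0419] [ 5.733e-01 -1.000e-04]
top [ 0.5818 -0.0429] [ 5.764e-01 -1.000e-04]
left [158 158 154 155 157 156 141  80  43  46  48  45  48  54  55  50  48  50] right [ 60  59  61  60  62  60  62  73 108 136 143 141 141 142 141 140 145 143]
col [151 134  99  84  86  89  89  84  69  42  40  38  41  37  41  36  40  40
  38  39  42  38  39  37  38  36  38  55  75  91  90  91  94  93  93  89
  91  92  89  89  87  61]
col [162 159 153 153 138 114 100  84  62  43  41  38  38  40  39  35  39  38
  39  36  38  35  41  42  34  42  39  65  87  93  89  89  91  90  89  92
  93  92  94  95  88  59]
base row150 [90 88 88 87 90 90 88 85 81 87 88 91 92 91 88] [138 144 144 140 137 129 125 121 123 124 125 123 126 120] col [142 138 135 136 134 134 119  88  93 134 149 150 152 150] [129 125 127 130 134 117  85  76 105 138 153 152 152 150]
```

```bash
python3 - <<'E'
from h import *
c=load('w2.png');T=c['cam_to_world']
p=np.array([.5548,-.0296,.1901]);R=np.array([[-np.cos(.125),-np.sin(.125),0],[-np.sin(.125),np.cos(.125),0],[0,0,-1]])
im=cv2.imread('pics/w2.png');g=cv2.cvtColor(im,cv2.COLOR_BGR2GRAY).astype(int)
for col in(200,215,300):print(col,g[222:240,col],'|',g[255:310,col])
for u,v,z in((190,230,.1766),(326,230,.1766),(228,215.5,.072),(282,215.5,.072)):
    w=onz(c,u,v,z);print(w.round(4),(R.T@(w-p)).round(4))
need((.5686-.003,-.0234-.0004,.045),.125)
E
```

```text
200 [149 149 151 152 153 151 135  80  34  33  30  31  32  33  29  35  34  42] | [ 33  38  33  37  38  38  37  40  37  32  35  33  24  41  43  52  48  43
  39  39  40  35  37  43  42  38  37  39  41  41  39  42  37  40  34  43
  38  44  40  43  41  38  36  38  40  66 108 139 141 144 141 141 145 140
 142]
215 [150 150 150 147 151 148 133  76  34  31  35  35  34  35  36  27  34  37] | [35 40 38 41 37 37 41 43 33 38 37 32 35 36 42 38 42 40 39 39 37 43 39 42
 40 38 37 38 37 34 40 39 42 43 51 49 48 43 38 37 38 36 43 41 31 43 36 38
 43 35 43 41 38 39 37]
300 [137 137 137 135 133 134 121  80  42  32  35  31  31  34  28  34  37  39] | [39 38 39 36 35 38 40 37 36 37 32 37 29 35 31 37 32 35 35 34 31 29 39 39
 41 32 31 30 40 37 36 38 34 28 37 38 34 36 35 36 35 40 39 38 38 45 56 61
 65 62 59 65 62 67 69]
[ 0.5513 -0.0596  0.1766] [ 0.0072 -0.0293  0.0135]
[0.543  0.0066 0.1766] [0.0072 0.0374 0.0135]
[ 0.5777 -0.045   0.072 ] [-0.0208 -0.0181  0.1181]
[ 0.5723 -0.0016  0.072 ] [-0.0208  0.0256  0.1181]
pos [ 0.5548 -0.0296  0.1901] phi 0.125 shift shares [-0.0577  0.0212  0.7254] twist 0.0
```

>>> jog_arm([
  [-0.03,0.011,0,0],
  [-0.028,0.01,0,0],
  [0,0,0.1,0],
  [0,0,0.16,0],
  [0,0,0.16,0],
  [0,0,0.16,0],
  [0,0,0.1,0],
  [0,0,0.045,0],
  [0,0,0.03,0],
  [0,0,0.02,0],
  [0,0,0.015,0],
  [0,0,0,0],
  [0,0,0,0],
])

```text
time_s: 7.15
eef_pos: [0.5666, -0.0261, 0.0331]
tool_rot: [0.001, -0.061, 0.998, -0.0]
force: [-0.5, 0.5, -0.5]
width: 0.0638
```

```bash
python3 - <<'E'
from h import *
need((.5686,-.0234,.0255),.125);print(bot.read_state()['force'])
E
```

```text
pos [ 0.5666 -0.0261  0.0331] phi 0.1221 shift shares [-0.0116  0.012   0.0378] twist -0.0009
[-0.52835708  0.47346375 -0.46905368]
```

>>> jog_arm([
  [0,0.012,0,0],
  [0,0,0.012,0],
  [0,0,0.012,0],
  [0,0,0.01,0],
  [0,0,0.004,0],
  [0,0,0,0],
  [0,0,0,0],
])

```text
time_s: 7.85
eef_pos: [0.5656, -0.0236, 0.0256]
tool_rot: [-0.0, -0.061, 0.998, 0.0]
force: [-1.7, 0.6, 5.9]
width: 0.0638
```

>>> jog_arm([
  [-0.005,0,0,0],
  [-0.005,0,0,0],
  [-0.005,0,0,0],
  [0,0,0,0],
  [0,0,0,0],
])

```text
time_s: 8.35
eef_pos: [0.5664, -0.0236, 0.0256]
tool_rot: [-0.002, -0.061, 0.998, 0.0]
force: [-6.2, 0.5, 10.2]
width: 0.0634
```

>>> jog_arm([
  [0,0,0,0],
  [0,0,0,0],
  [0,0,0,0],
  [0,0,0,0],
  [0,0,-0.05,0],
  [0,0,-0.1,0],
  [0,0,-0.2,0],
  [0,0,-0.2,0],
  [0,0,-0.2,0],
  [0,0,-0.15,0],
  [0.1,0,-0.05,0],
  [0.1,0,0,0],
  [0,0,0,0],
  [0,0,0,0],
], hand=85)

```text
time_s: 9.75
eef_pos: [0.5293, -0.0281, 0.2153]
tool_rot: [0.001, -0.061, 0.998, 0.0]
force: [1.0, 0.4, -0.8]
width: 0.0852
```

```bash
python3 - <<'E'
from h import *
c=wrist('w3.png');b=save('scene','s3.png');need((.5457,-.2935,.23),-.27)
a=cv2.imread('pics/w3.png')[60:384,130:400];s=cv2.imread('pics/s3.png')[185:245,220:290]
m=np.zeros((600,800,3),np.uint8);A=cv2.resize(a,(500,600));m[:,:500]=A;m[:257,500:]=cv2.resize(s,(300,257),interpolation=cv2.INTER_CUBIC)
cv2.imwrite('pics/m3.png',m)
E
```

```text
pos [ 0.5296 -0.0279  0.2147] phi 0.1225 shift shares [ 0.0824 -1.328  -0.0765] twist 0.1249
```

View pics/m3.png

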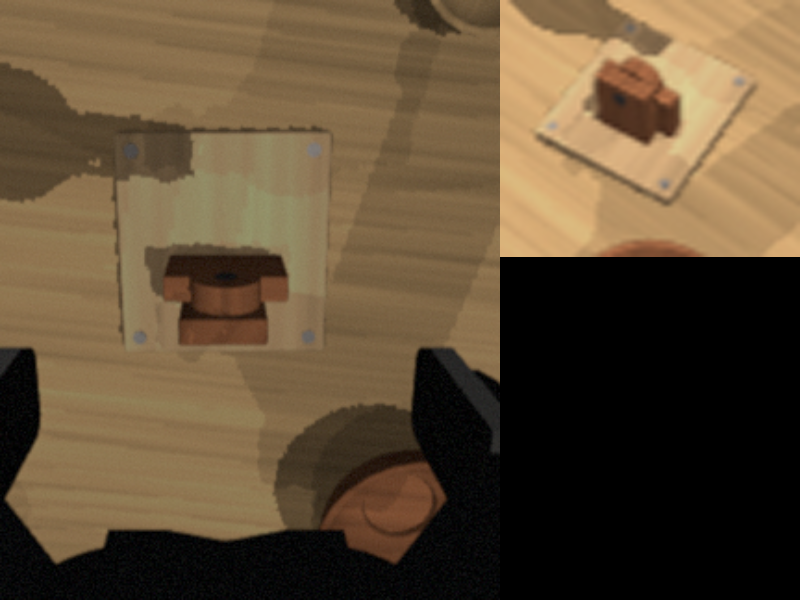

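Cheek stands flat on the upright and centred: the cheek spans 164–287 and the upright 180–267 in the crop. Next, the clamp.

>>> jog_arm([
  [0.008,-0.07,-0.05,0],
  [0.01,-0.14,-0.08,0],
  [0.01,-0.16,-0.05,0],
  [0.01,-0.16,-0.05,0],
  [0.01,-0.16,0,0],
  [0.01,-0.16,0,0],
  [0.01,-0.16,0,0],
  [0.01,-0.16,0,0],
  [0.004,-0.1,0,0],
  [0,-0.058,0,0],
  [0,0,0,0],
])

```text
time_s: 10.95
eef_pos: [0.5443, -0.2966, 0.2606]
tool_rot: [-0.0, -0.059, 0.998, -0.001]
force: [0.6, 0.1, -0.9]
width: 0.0851
```

>>> jog_arm([
  [0,0,0,0.0447],
  [0,0,0,0.0447],
  [0,0,0,0.0447],
  [0,0,0,0.0447],
  [0,0,0,0.0447],
  [0,0,0,0.0447],
  [0,0,0,0.0447],
  [0,0,0,0.0447],
  [0,0,0,0.0447],
  [0,0,0,0.0447],
  [0,0,0,0.0447],
  [0,0,0,0.0447],
  [0,0,0,0.0447],
  [0,0,0,0.0447],
  [0,0,0,0],
  [0,0,0,0],
])

```text
time_s: 12.55
eef_pos: [0.5456, -0.2924, 0.2607]
tool_rot: [-0.0, 0.795, 0.606, 0.0]
force: [-0.2, -0.5, 0.4]
width: 0.0851
```

```bash
python3 - <<'E'
from h import *
c=wrist('w4.png');need((.5457,-.2935,.12),-.27-np.pi/2);print(bot.read_state()['joint_pos'])
a=cv2.imread('pics/w4.png')[60:300,100:400];cv2.imwrite('pics/m4.png',cv2.resize(a,(750,600),interpolation=cv2.INTER_CUBIC))
E
```

```text
pos [ 0.5455 -0.2928  0.2608] phi -1.8398 shift shares [-0.0039  0.0021  0.7038] twist 0.0003
[-0.06291379  0.55325186  0.89052101  1.27191206 -0.42253809  1.50575044
  0.50791802]
```

View pics/m4.png

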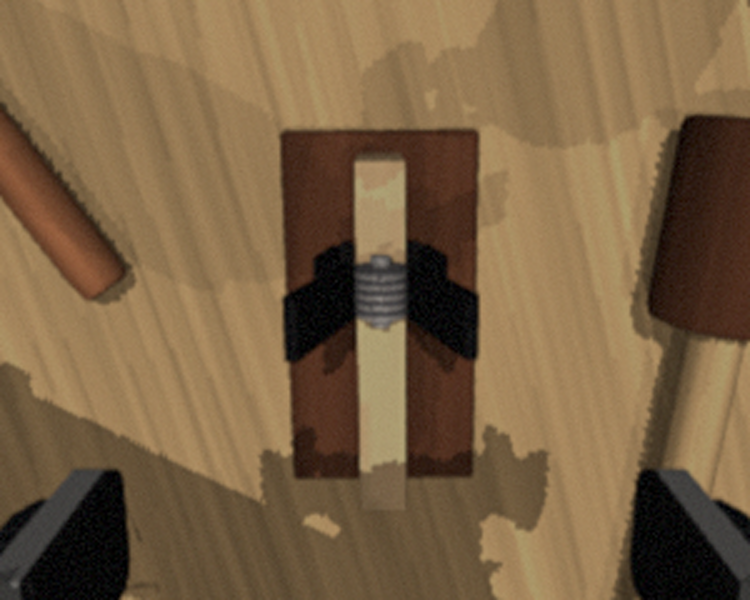

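Clamp seen symmetric about the tool. The coil is at (381,293) and the handle tops' outer edges are at x 286 and 477, y 293–358. Rack strip runs vertically in the image, so the yaw is right.

```bash
python3 - <<'E'
from h import *
c=load('w4.png');f=lambda x,y,z:onz(c,x/2.5+100-.3,y/2.5+60-.3,z)
for z in(.136,.142):
    P=np.array([f(284,295,z),f(288,360,z),f(477,357,z),f(477,292,z)]);m=P.mean(0);d=P[2]+P[3]-P[0]-P[1];print(P.round(4),m,np.arctan2(d[1],d[0]),np.linalg.norm(d)/2)
print(f(381,293,.084))
a=f(381,160,.066);b=f(383,505,.066);print('strip',a,b,np.arctan2((a-b)[1],(a-b)[0])-np.pi/2)
need((m[0],m[1],.112),-.27-np.pi/2)
E
```

```text
[[ 0.5173 -0.2756  0.136 ]
 [ 0.5122 -0.2968  0.136 ]
 [ 0.5724 -0.3123  0.136 ]
 [ 0.5776 -0.2911  0.136 ]] [ 0.54486481 -0.29395962  0.136     ] -0.252378666521989 0.0621863879269782
[[ 0.5184 -0.2745  0.142 ]
 [ 0.5133 -0.2953  0.142 ]
 [ 0.5722 -0.3104  0.142 ]
 [ 0.5772 -0.2897  0.142 ]] [ 0.54526316 -0.292459    0.142     ] -0.25237866652198965 0.06079216636389994
[ 0.54474811 -0.29414292  0.084     ]
strip [ 0.55777819 -0.24683346  0.066     ] [ 0.51956737 -0.38919346  0.066     ] -0.2622290718552953
pos [ 0.5455 -0.2928  0.2608] phi -1.8398 shift shares [ 5.000e-04 -1.400e-03  7.438e-01] twist 0.0003
```

>>> jog_arm([
  [0,0,0.1,-0.003],
  [0,0,0.15,0],
  [0,0,0.15,0],
  [0,0,0.15,0],
  [0,0,0.1,0],
  [0,0,0.08,0],
  [0,0,0.044,0],
  [0,0,0.02,0],
  [0,0,0,0],
  [0,0,0,0],
  [0,0,0,0],
])

```text
time_s: 13.7
eef_pos: [0.5456, -0.2943, 0.103]
tool_rot: [0.001, 0.794, 0.608, 0.0]
force: [-0.7, 0.6, -0.2]
width: 0.0849
```

>>> jog_arm([
  [0,0,0,0],
  [0,0,0,0],
  [0,0,0,0],
  [0,0,0,0],
  [0,0,0,0],
  [0,0,0,0],
  [0,0,0,0],
  [0,0,0,0],
  [0,0,0,0],
  [0,0,0,0],
], hand=15, grip_force=50)

```text
time_s: 14.7
eef_pos: [0.5465, -0.2963, 0.1096]
tool_rot: [0.003, 0.794, 0.608, 0.002]
force: [-6.1, 4.8, 27.6]
width: 0.0265
```

>>> jog_arm([
  [0,0,-0.02,0],
  [0,0,-0.04,0],
  [0,0,-0.05,0],
  [0,0,-0.1,0],
  [0,0,-0.15,0],
  [0,0,-0.15,0],
  [0,0,-0.14,0],
  [0,0,-0.1,0],
  [0,0,0,0],
  [0,0,0,0],
])

```text
time_s: 15.7
eef_pos: [0.5448, -0.2936, 0.2512]
tool_rot: [-0.0, 0.794, 0.608, -0.0]
force: [0.1, -0.3, -1.3]
width: 0.0262
```

```bash
python3 - <<'E'
from h import *
c=wrist('w5.png');b=save('scene','s5.png');need((.5756,-.0232,.24),.123-np.pi/2);print(bot.read_state()['force'])
a=cv2.imread('pics/w5.png');s=cv2.imread('pics/s5.png')[110:210,150:270]
m=np.zeros((600,800,3),np.uint8);m[:375,:500]=cv2.resize(a,(500,375));m[:250,500:]=cv2.resize(s,(300,250),interpolation=cv2.INTER_CUBIC)
cv2.imwrite('pics/m5.png',m[:376])
E
```

```text
pos [ 0.5444 -0.2929  0.2499] phi -1.8345 shift shares [ 1.3424 -0.2005  0.0518] twist -0.1231
[ 0.40895426 -0.44606715 -1.92481469]
```

View pics/m5.png

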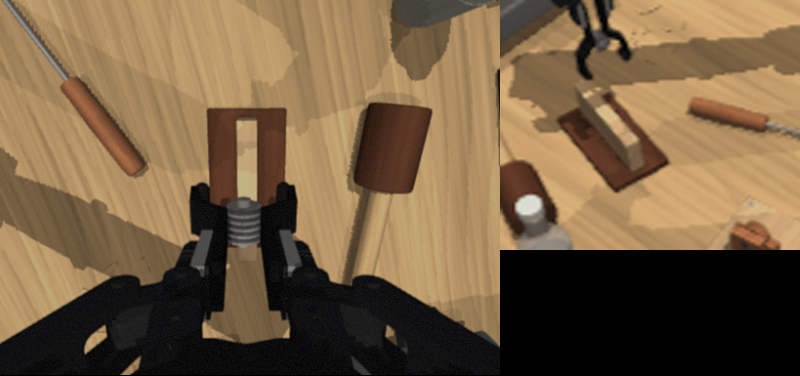

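Clamp is held, squeezed and level in both views, with its coil at (244,222). Carrying it over the stand.

>>> jog_arm([
  [0.06,-0.01,0,0],
  [0.12,-0.018,0,0],
  [0.16,-0.024,0,0],
  [0.16,-0.024,0,0],
  [0.16,-0.024,0,0],
  [0.16,-0.024,0,0],
  [0.16,-0.024,0,0],
  [0.16,-0.024,0,0],
  [0.12,-0.017,0,0],
  [0.08,-0.011,0,0],
  [0,0,0,-0.04],
  [0,0,0,-0.04],
  [0,0,0,-0.043],
  [0,0,0,0],
  [0,0,0,0],
  [0,0,0,0],
])

```text
time_s: 17.4
eef_pos: [0.5761, -0.0248, 0.2517]
tool_rot: [-0.0, 0.663, 0.748, -0.0]
force: [0.9, -0.1, -1.9]
width: 0.0262
```

```bash
python3 - <<'E'
from h import *
c=wrist('w6.png');b=save('scene','s6.png');need((.5756,-.0232,.116),.123-np.pi/2)
a=cv2.imread('pics/w6.png');s=cv2.imread('pics/s6.png')[130:240,200:320]
m=np.zeros((384,800,3),np.uint8);m[:,:512]=a;m[:264,512:]=cv2.resize(s,(288,264),interpolation=cv2.INTER_CUBIC)
cv2.imwrite('pics/m6.png',m)
E
```

```text
pos [ 0.5762 -0.0247  0.2517] phi -1.4495 shift shares [ 0.0078 -0.0017  0.6787] twist -0.0005
```

View pics/m6.png

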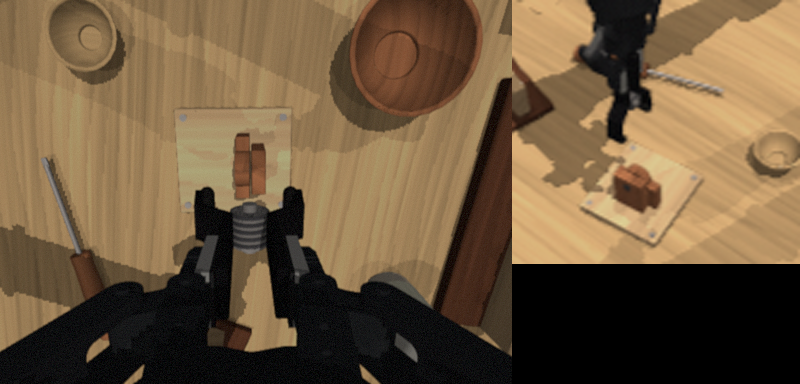

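```bash
python3 - <<'E'
from h import *
c=load('w6.png')
for u,v in((251,145),(266,144),(266,193),(251,170)): print(onz(c,u,v,.072).round(4))
p,R=pose()
for h in(.03,.034,.04): print(h,(R.T@(onz(c,250,230,p[2]-h+.009)-p)).round(4))
E
```

```text
[0.5714 0.0033 0.072 ]
[0.5854 0.0059 0.072 ]
[ 0.5917 -0.0416  0.072 ]
[ 0.5743 -0.0206  0.072 ]
0.03 [ 0.0042 -0.0016  0.021 ]
0.034 [ 0.0027 -0.0016  0.025 ]
0.04 [ 0.0003 -0.0016  0.031 ]
```

```bash
python3 - <<'E'
import cv2
a=cv2.imread('pics/w6.png')[120:265,185:315];cv2.imwrite('pics/m6b.png',cv2.resize(a,None,fx=4.1,fy=4.1,interpolation=cv2.INTER_CUBIC))
E
```

```text
(no output)
```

View pics/m6b.png

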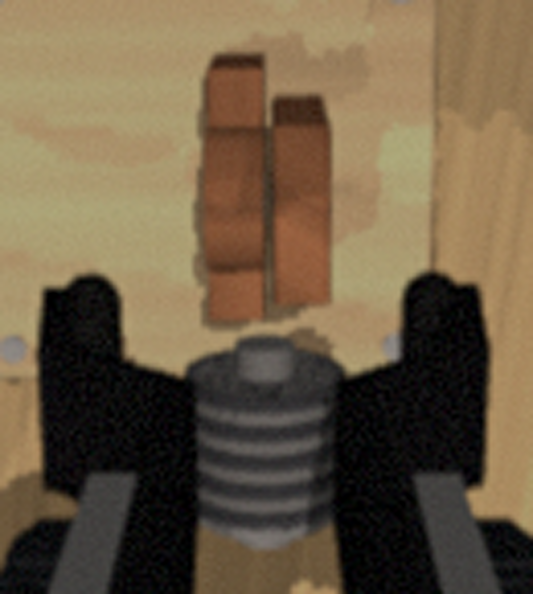

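The pair spans 203–330 and the clamp arms 40–488 in the crop, so both are centred near x = 265. There's a gap of about 1–2 mm between cheek and upright, which the clamp should close. Descending.

>>> jog_arm([
  [0.012,-0.003,0,0],
  [0,0,0.06,0],
  [0,0,0.1,0],
  [0,0,0.12,0],
  [0,0,0.1,0],
  [0,0,0.06,0],
  [0,0,0.05,0],
  [0,0,0.05,0],
  [0,0,0.03,0],
  [0,0,0,0],
  [0,0,0,0],
])

```text
time_s: 18.6
eef_pos: [0.5758, -0.0225, 0.1384]
tool_rot: [0.0, 0.662, 0.749, 0.0]
force: [0.4, 0.4, -1.2]
width: 0.0265
```

>>> jog_arm([
  [0,0,0.03,0],
  [0,0,0.025,0],
  [0,0,0.02,0],
  [0,0,0.015,0],
  [0,0,0,0],
  [0,0,0,0],
])

```text
time_s: 19.2
eef_pos: [0.5754, -0.0223, 0.1199]
tool_rot: [0.0, 0.662, 0.749, -0.0]
force: [0.7, 0.7, -1.4]
width: 0.0264
```

```bash
python3 - <<'E'
from h import *
need((.5752,-.0222,.116),.123-np.pi/2);print(bot.read_state()['force'])
E
```

```text
pos [ 0.5754 -0.0223  0.1199] phi -1.4481 shift shares [ 0.0008 -0.0008  0.0193] twist -0.0001
[ 0.7432507   0.67310697 -1.42598919]
```

Down in 1 mm steps until the coil touches.

>>> jog_arm([
  [0,0,0.01,0],
  [0,0,0.01,0],
  [0,0,0,0],
  [0,0,0,0],
])

```text
time_s: 19.6
eef_pos: [0.5756, -0.0223, 0.1161]
tool_rot: [0.0, 0.662, 0.749, 0.0]
force: [0.4, 0.1, -1.3]
width: 0.0266
```

>>> jog_arm([
  [0,0,0.01,0],
  [0,0,0.005,0],
  [0,0,0,0],
  [0,0,0,0],
])

```text
time_s: 20.0
eef_pos: [0.5758, -0.0225, 0.1157]
tool_rot: [0.0, 0.662, 0.749, 0.001]
force: [-3.6, 1.5, 13.7]
width: 0.0263
```

>>> jog_arm([
  [0,0,0,0],
  [0,0,0,0],
  [0,0,0,0],
  [0,0,0,0],
  [0,0,0,0],
  [0,0,0,0],
  [0,0,0,0],
  [0,0,0,0],
  [0,0,-0.03,0],
  [0,0,-0.08,0],
  [0,0,-0.15,0],
  [0,0,-0.2,0],
  [0,0,-0.2,0],
  [0,0,-0.15,0],
  [0.05,0,0,0],
  [0,0,0,0],
  [0,0,0,0],
], hand=85)

```text
time_s: 21.7
eef_pos: [0.5734, -0.0116, 0.2736]
tool_rot: [-0.001, 0.662, 0.75, -0.001]
force: [0.5, -0.5, -0.8]
width: 0.0852
```

```bash
python3 - <<'E'
from h import *
c=wrist('w7.png');b=save('scene','s7.png');print(bot.read_state()['force'])
a=cv2.imread('pics/w7.png')[90:290,150:350];s=cv2.imread('pics/s7.png')[165:250,210:295]
cv2.imwrite('pics/m7.png',np.hstack([cv2.resize(x,(400,400),interpolation=cv2.INTER_CUBIC) for x in(a,s)]))
E
```

```text
[ 0.70948637  0.19438226 -0.32782764]
```

View pics/m7.png

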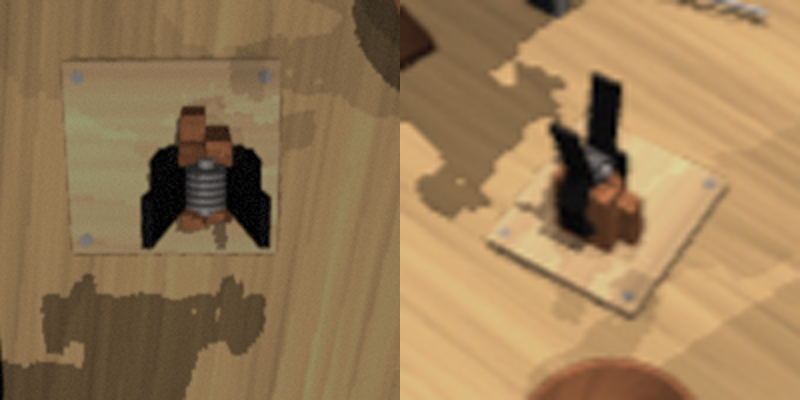

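Clamp sits upright astride both boards, the gap is closed, and the coil at (207,188) is over the seam. One numeric check, then hand in.

```bash
python3 - <<'E'
from h import *
c=load('w7.png')
p=onz(c,150+207/2,90+188/2,.088);d=p[:2]-[.5756,-.0228];R=np.array([[np.cos(.123),np.sin(.123)],[-np.sin(.123),np.cos(.123)]]);print('clamp in seat',R@d)
print(bot.hand_in())
E
```

```text
clamp in seat [3.88834590e-06 6.14868326e-04]
the job is handed in; nothing more can be done
None
```

The cheek is standing against the upright with the clamp clipped over both, and I handed the job in at about 22 s of the 54 s allowed. The hand-in gave no verdict.

- **Cheek:** I gripped the round-headed cheek by its width, lowered it onto the base until it touched, and pushed it against the upright's wider-side face. I then let go and backed off. A later close-up showed a gap of about 1–2 mm to the upright.
- **Clamp:** I squeezed it off the rack, carried it over and lowered it until the coil touched the top edge (about 14 N), then released it and withdrew.
- **Last checks:** In the final pictures the clamp stands upright over both boards, and the gap has closed. The clamp measured about 0 mm in x and 0.6 mm in y from the seat point. The gripper was open, clear of everything and reading almost no force.
- **Not checked directly:** I didn't measure the jaw force or the pivot height. The height is inferred from the coil touching the top edge. I didn't measure the other things on the bench, but I felt no contact with any of them.

I viewed 12 pictures, two over the budget of 10.

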